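# Put four reagent bottles back into their own spill dishes

### The job

The four bottles on the bench stand in the wrong spill dishes. Rearrange them so that the taller the bottle, the wider its dish: the tallest in the widest dish, and so on down to the shortest in the smallest, each left standing upright on the floor of its dish, close to the middle. A dish holds only one bottle, so set bottles aside upright on a free patch of bench as needed, tip none over, and leave the glass flask and the beaker where they are.

Things in the scene. Friction and masses are not known exactly. Their poses are not given: they have to be found in the camera images.
- bottle_75: small amber glass bottle with a white screw cap; the shortest of the four: 75 high, body 40 in diameter and straight up to about 45, then a shoulder, cap 26 in diameter (mm). Loose, 50 to 310 g, standing in one of the dishes at the start. Origin at the centre of its underside, z up along its axis. Similar bottles standing far back on the bench, not in dishes, are not part of the job.
- bottle_90: white bottle with a blue screw cap; second shortest: 90 high, body 48 in diameter and straight up to about 55, then a shoulder, cap 30 in diameter (mm). Loose, 50 to 310 g, standing in one of the dishes at the start. Origin at the centre of its underside, z up along its axis.
- bottle_105: larger amber glass bottle with a black screw cap; second tallest: 105 high, body 56 in diameter and straight up to about 65, then a shoulder, cap 30 in diameter (mm). Loose, 50 to 310 g, standing in one of the dishes at the start. Origin at the centre of its underside, z up along its axis.
- bottle_120: whitish bottle with a green screw cap; the tallest: 120 high, body 54 in diameter and straight up to about 74, then a shoulder, cap 30 in diameter (mm). Loose, 50 to 310 g, standing in one of the dishes at the start. Origin at the centre of its underside, z up along its axis.
- dish_smallest: round shallow white plastic spill dish, the smallest of the four: 82 mm across the rim, 16 mm high, flat floor 4 mm above the bench and 70 mm across, wall 3 mm. Fixed to the bench. Origin at the centre of its underside, on the bench top; z up.
- dish_second: round shallow white plastic spill dish, the second smallest of the four: 98 mm across the rim, 16 mm high, flat floor 4 mm above the bench and 86 mm across, wall 3 mm. Fixed to the bench. Origin at the centre of its underside, on the bench top; z up.
- dish_third: round shallow white plastic spill dish, the second widest of the four: 114 mm across the rim, 16 mm high, flat floor 4 mm above the bench and 102 mm across, wall 3 mm. Fixed to the bench. Origin at the centre of its underside, on the bench top; z up.
- dish_widest: round shallow white plastic spill dish, the widest of the four: 130 mm across the rim, 16 mm high, flat floor 4 mm above the bench and 118 mm across, wall 3 mm. Fixed to the bench. Origin at the centre of its underside, on the bench top; z up. A fixed shelf hangs overhead, 0.61 m above the bench, from x = 0.60 m backwards: lift no higher than needed.
- glass_flask: clear conical glass flask, 66 mm across the base, 77 mm high, loose on the bench; a bystander, to be left alone. Origin at the centre of its underside, z up.
- glass_beaker: clear glass beaker, 51 mm across, 64 mm high, loose on the bench; a bystander, to be left alone. Origin at the centre of its underside, z up.
Things that resemble listed ones, but are neither listed nor needed, are in the scene too. What is shaped like the bottle_90 but purple is not meant.

How it is judged:
By the outcome, as a careful person would: the job done as asked, in the order asked, and still so for the second after the job is handed in, with the robot touching nothing.
It also fails if it takes over 134 s, if anything falls off the work surface, if the arm or the gripper's body presses on something with over 40 N, if the wrist force passes 120 N, or if a joint passes its speed limit or range.

### The arm

A 6-joint arm with a two-finger parallel gripper is mounted at the origin on a cart in front of the work surface, level with it; the furniture and walls round the work are solid. World frame = base frame: x ahead of the robot, y to its left, z up, the work surface at z = 0. Lengths are in m, angles in rad, forces in N, time in s.
With the tool pointing down it reaches from about 0.25 to 0.8 m from the base axis. Payload 3.9 kg.
Tool frame: the origin (TCP) lies at the very end of the fingers, on their centre line; the grasp point (between the pads) lies 19 mm behind it (r.grip_point_offset is the distance from the TCP to the grasp point, in m); y points along the fingers, z is the direction in which the jaws open and shut, and the axes are right-handed (so a half turn about y gives the same grasp; the last joint's range is limited). The gripper opens to 85 mm and grips with 20 to 120 N. Pads are 22 mm wide; open, the fingers measure 114 mm over their backs; the gripper's body (76 mm by 85 mm) begins 54 mm behind the grasp point. The pads swing forward as they close: fully open they stand 13 mm farther back than shut.
Start: joints at [-1.236, 0.26, -0.138, 1.173, 0, 1.571], TCP at [0.172, -0.496, 0.231] pointing down, gripper open.
Joint ranges: [-2.78, 2.78], [-0.83, 1.72], [-1.28, 1.37], [-1.9, 2.12], [-1.57, 1.48], [-3.14, 3.14]. Speed limits (rad/s): [2.57, 2.57, 3.14, 3.14, 3.14, 3.14].

### API

Orientations are given as a rotation vector (axis times angle).
In Python, from workcell import r gives the robot as it stands. The module is installed in compiled form; this text tells all that it offers.
- The arm moves only by the shell command python3 -m inch 'ROWS' [FORCE]. ROWS is JSON, a list of rows, each a list of 3 entries, a list of its own where there are three numbers: the gripper command: -1 is fully open, 1 is shut, values between are in proportion, then the shift along the tool's x, y, z in m, then the turn about the tool's y in degrees. A call has 1 to 5 rows; each row shifts and turns the pose as measured when the row begins, along the tool's axes as they then stand; what a row does not reach is not made up. A row lasts 1/12 s, in which the tool goes at most 41.7 mm and 7.16 degrees, less where a joint would pass 70% of its speed; a pose out of reach is approached as far as the arm can. A call with a gripper value outside its range is refused whole. The fingers move at their own pace and stop on an object; FORCE is the grip in N (left out, the last holds). Time passes only in rows, so rows that do not move let the fingers close. It gives the time, the measured TCP pose, the force and the opening at its end, in the units of the state.
- r.state(): the state, without advancing time (a new reading comes with each control period).
- r.get_image(name): name is "scene" or "top"; returns a dict with "image" (384x512x3 uint8, red, green, blue), "K" (3x3 intrinsics, pixels), "distortion" ([k1, k2, p1, p2, k3] as OpenCV has them; the pictures are not rectified), "cam_to_world" (4x4, takes a point from camera to world coordinates). Camera axes: x right, y up, looking along -z (the intrinsics and any distortion apply to the point x, -y, -z); pixel columns grow to the right and rows downward; lengths in m; the calibration is good to about 2 mm. A picture is of the moment at which its call begins. There is no depth.
- r.sign_off(): hands the job in, once; it reports no verdict.
The state is a dict: "t": time; "joints": joint angles; "joint_vel": joint speeds; "tau": joint torques, N m; "tool_pos": TCP position; "orientation": TCP orientation; "contact_force": force on the tool from outside, world axes, zero at the start; "wrist_torque": the same for the moment, N m; "gripper_width": finger opening in m.
Only numpy, scipy, OpenCV 4.12 (cv2) and the standard library are available. Lean on these libraries where they do the work, as an engineer would, in place of code of your own. Each camera call takes 0.05 s, during which the arm holds its last target. There are 200 camera calls.

## Working session

There is one attempt and no reset: what is moved stays moved. The work goes in short steps, Python scripts to look and compute and a shell command to move; the robot and the scene stay as the last step left them, time stands still between calls to the robot, and variables do not carry over. Pictures are saved under pics/ and viewed, about 12 in all and at most 16, crops included, and the job is handed in when it is done.

```bash
mkdir -p pics; python3 - <<'E'
from workcell import r
import cv2
for n in("scene","top"):
    d=r.get_image(n);cv2.imwrite(f"pics/{n}0.png",cv2.resize(d["image"][:,:,::-1],(800,600),interpolation=cv2.INTER_CUBIC))
    print(n,d["K"],d["distortion"],d["cam_to_world"])
print(r.state(),r.grip_point_offset)
E
```

```text
scene [[375.22105242   0.         248.71844067]
 [  0.         375.22105242 199.75704829]
 [  0.           0.           1.        ]] [-0.09260353  0.          0.          0.          0.        ] [[-0.49453082  0.3945959  -0.77442453 -0.38892319]
 [-0.86900727 -0.20776829  0.44906424  0.4989885 ]
 [ 0.01629805  0.89505665  0.44565453  0.5550246 ]
 [ 0.          0.          0.          1.        ]]
top [[356.78677785   0.         252.69110913]
 [  0.         356.78677785 195.13219183]
 [  0.           0.           1.        ]] [-0.07500683  0.          0.          0.          0.        ] [[-0.0296282   0.99307298 -0.11370235  0.35633064]
 [-0.99956008 -0.02928212  0.00471307  0.01720432]
 [ 0.00135098  0.11379197  0.99350368  0.94243462]
 [ 0.          0.          0.          1.        ]]
{'t': 0.1, 'joints': array([-1.23598229e+00,  2.60607232e-01, -1.39231156e-01,  1.17268635e+00,
        8.47947393e-06,  1.57082489e+00]), 'joint_vel': array([ 0.00049888, -0.00111386,  0.00407361,  0.00140068, -0.00145228,
       -0.00052683]), 'tau': array([-6.98568929e-04, -4.06506944e+01,  2.54527599e+01,  1.00887267e-02,
       -1.12907319e-04,  7.09282617e-06]), 'tool_pos': array([ 0.17231659, -0.49527868,  0.23055731]), 'orientation': array([-0.34500406,  2.04181148, -2.03828254]), 'contact_force': array([ 0.94366587, -0.19594029, -0.23824457]), 'wrist_torque': array([-0.00742052, -0.01122129, -0.00150361]), 'gripper_width': 0.08543340149169606} 0.0187
```

View pics/top0.png

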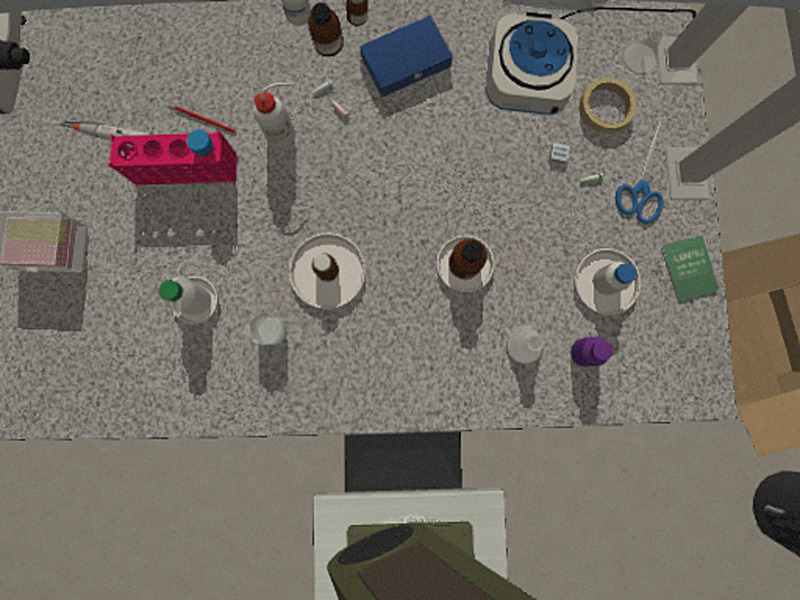

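View pics/scene0.png

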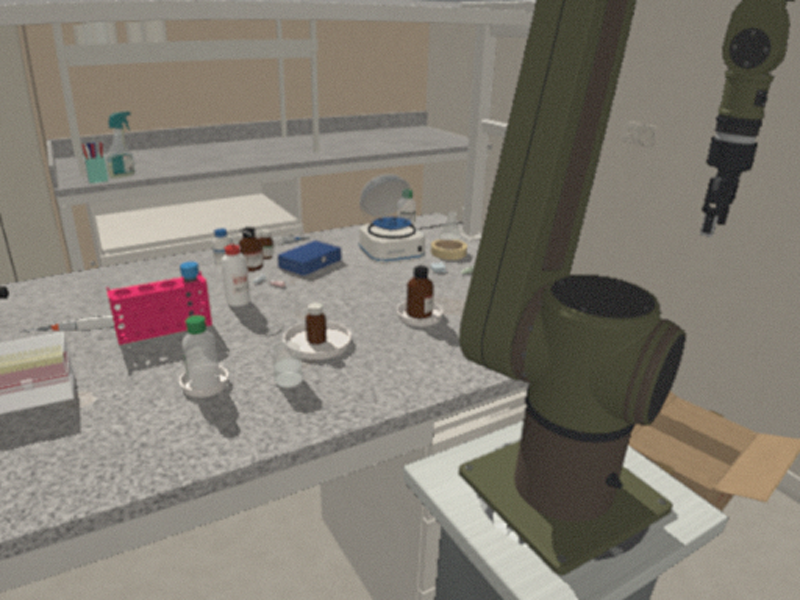

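Top view (800x600): the 120 (green cap) is in the smallest dish at about (193,300), and the 75 is in the widest at (327,272). The 105 is in the second dish at (466,264), and the 90 is in the third at (608,280). The beaker is at (268,332), the flask at (524,345) and the purple bottle at (592,351). So the job is two swaps. Next I'll enlarge that strip.

```bash
cat > h.py <<'E'
from workcell import r
import cv2, numpy as np
def world(d,uv,z):
    p=cv2.undistortPoints(np.array([[uv]],float),d["K"],np.array(d["distortion"]))[0,0]
    T=d["cam_to_world"]; v=T[:3,:3]@[p[0],-p[1],-1]; o=T[:3,3]
    return (o+v*(z-o[2])/v[2])[:3]
def pix(d,P):
    T=np.linalg.inv(d["cam_to_world"]);c=T[:3,:3]@P+T[:3,3]
    return cv2.projectPoints(np.array([[c[0],-c[1],-c[2]]]),np.zeros(3),np.zeros(3),d["K"],np.array(d["distortion"]))[0].ravel()
def strips(name,specs,out,w=800,h=300,draw=()):
    d=r.get_image(name);im=np.ascontiguousarray(d["image"][:,:,::-1]);o=[]
    for x,y,s in specs: # top-left, scale
        M=np.float32([[s,0,-s*x],[0,s,-s*y]]);c=cv2.warpAffine(im,M,(w,h),flags=cv2.INTER_CUBIC)
        for k,P in enumerate(draw):
            q=pix(d,np.array(P)); cv2.circle(c,(int(s*(q[0]-x)),int(s*(q[1]-y))),1,(0,255,255),-1)
        o.append(c)
    cv2.imwrite("pics/"+out,np.vstack(o)); return d
def rim(x,y,R,z=.016): return [(x+R*np.cos(a),y+R*np.sin(a),z) for a in np.linspace(0,6.28,40)]
E
python3 - <<'E'
from h import *
strips("top",[(100,148,4.5),(270,148,4.5)],"crop1.png")
d=r.get_image("top")
g=lambda u,v,z:print((u,v),world(d,(u/1.5625,v/1.5625),z).round(3))
g(193,300,.016);g(327,272,.016);g(466,264,.016);g(608,280,.016)
g(171,290,.124);g(321,260,.079);g(470,251,.109);g(626,272,.094)
g(268,332,.03);g(524,345,.03);g(592,351,.05)
E
```

```text
(193, 300) [0.481 0.354 0.016]
(327, 272) [0.522 0.125 0.016]
(466, 264) [ 0.528 -0.109  0.016]
(608, 280) [ 0.494 -0.351  0.016]
(171, 290) [0.482 0.348 0.124]
(321, 260) [0.53  0.127 0.079]
(470, 251) [ 0.531 -0.104  0.109]
(626, 272) [ 0.495 -0.35   0.094]
(268, 332) [0.422 0.223 0.03 ]
(524, 345) [ 0.388 -0.197  0.03 ]
(592, 351) [ 0.374 -0.303  0.05 ]
```

View pics/crop1.png

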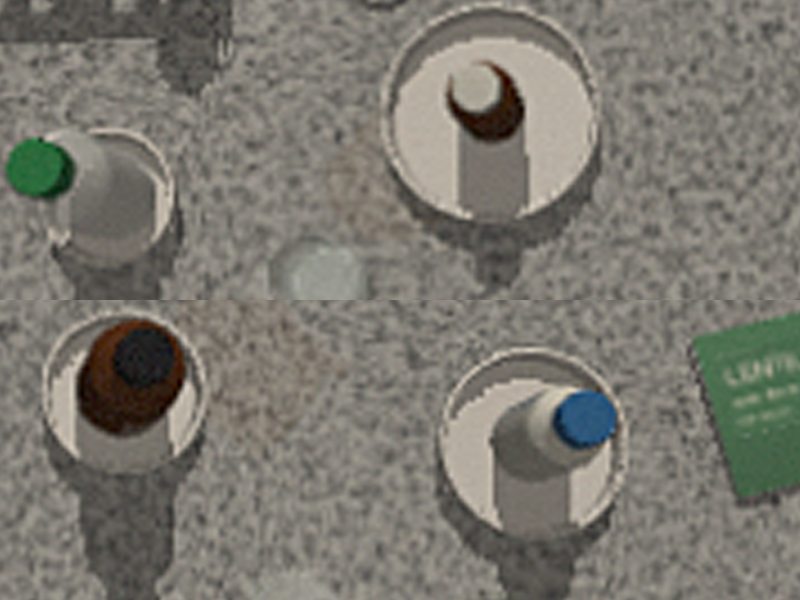

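```bash
python3 - <<'E'
from h import *
from scipy.spatial.transform import Rotation as Ro
d=r.get_image("top")
f=lambda u,v,x,z:print(world(d,(x+u/4.5,148+v/4.5),z).round(4))
print("dishes s,w,2,3");f(106,198,100,.016);f(491,113.5,100,.016);f(125.5,92,270,.016);f(535,143.5,270,.016)
print("caps 120,75,105,90");f(40,168,100,.124);f(475,88,100,.079);f(145,52,270,.109);f(585,118,270,.094)
print(Ro.from_rotvec(r.state()["orientation"]).as_matrix().round(3))
a=world(d,(100+106/4.5,148+198/4.5),.016)
D=[]
for u,v,x,R in((106,198,100,.041),(491,113.5,100,.065),(125.5,92,270,.049),(535,143.5,270,.057)):
    p=world(d,(x+u/4.5,148+v/4.5),.016); D+=rim(p[0],p[1],R)
strips("top",[(100,148,4.5),(270,148,4.5)],"crop2.png",draw=D)
E
```

```text
dishes s,w,2,3
[0.4807 0.3535 0.016 ]
[0.5238 0.1259 0.016 ]
[ 0.5298 -0.1086  0.016 ]
[ 0.4925 -0.3503  0.016 ]
caps 120,75,105,90
[0.483  0.3496 0.124 ]
[0.5269 0.1271 0.079 ]
[ 0.5336 -0.1073  0.109 ]
[ 0.4942 -0.3482  0.094 ]
[[-0.944 -0.     0.329]
 [-0.329  0.001 -0.944]
 [ 0.    -1.    -0.001]]
```

View pics/crop2.png

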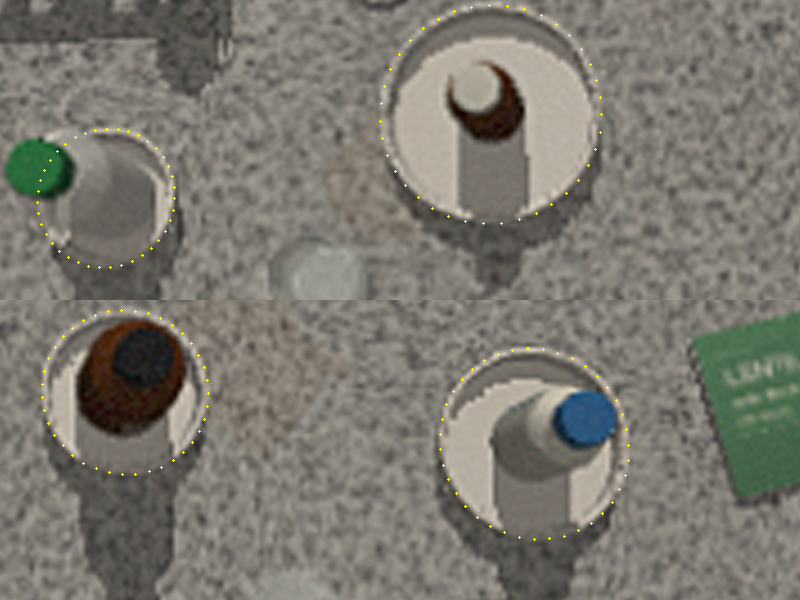

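```bash
python3 -m inch '[[-1,[0,0,0],7],[-1,[0,0,0],7]]' 40
```

```text
t: 0.47
tool_pos: [0.1724, -0.4954, 0.2307]
orientation: [-0.091, 2.181, -2.178]
contact_force: [-0.2, 0.2, 0.2]
gripper_width: 0.0854
```

The rims overlay well, so these positions are good to about 2 mm. The tool axes are x = -X, y = -Z, z = -Y once I turn it another 5°.

```bash
python3 -m inch '[[-1,[0,0,0],5.2],[-1,[-0.04,0,-0.018],0],[-1,[-0.04,0,-0.018],0],[-1,[-0.04,0,-0.018],0],[-1,[-0.04,0,-0.018],0]]' ; python3 -c "
from h import *
s=r.state();print(s['joints'].round(3))"
```

```text
t: 0.88
tool_pos: [0.325, -0.432, 0.2302]
orientation: [-0.036, -2.2, 2.203]
contact_force: [0.5, -0.8, 0.8]
gripper_width: 0.0855
[-0.924  0.288 -0.102  1.182 -0.004  2.254]
```

Jaws along y would push joint 6 past its range on the left side. I'll turn -90° so the jaws open along x, which makes the tool shift [-dy, -dz, +dx].

```bash
cat > st.py <<'E'
from h import *
from scipy.spatial.transform import Rotation as Ro
import sys
s=r.state();M=Ro.from_rotvec(s["orientation"]).as_matrix();p=s["tool_pos"]
print("t",round(s["t"],2),"pos",p.round(4),"zdir deg",np.degrees(np.arctan2(M[1,2],M[0,2])).round(2),"ydown",M[:,1].round(3),"q",s["joints"].round(2),"w",round(s["gripper_width"],4),"F",s["contact_force"].round(1))
if len(sys.argv)>3: print("tool shift",(M.T@(np.array(list(map(float,sys.argv[1:4])))-p)).round(4))
E
python3 -m inch '[[-1,[0,0,0],-7.1],[-1,[0,0,0],-7.1],[-1,[0,0,0],-7.1],[-1,[0,0,0],-7.1],[-1,[0,0,0],-7.1]]' >/dev/null; python3 -m inch '[[-1,[0,0,0],-7.1],[-1,[0,0,0],-7.1],[-1,[0,0,0],-7.1],[-1,[0,0,0],-7.1],[-1,[0,0,0],-7.1]]'>/dev/null; python3 -m inch '[[-1,[0,0,0],-7.1],[-1,[0,0,0],-7.1],[-1,[0,0,0],-5]]'; python3 st.py 0.494 -0.349 0.13
```

```text
t: 1.97
tool_pos: [0.3358, -0.4259, 0.2284]
orientation: [-1.205, 1.217, -1.214]
contact_force: [-0.3, 0.7, -0.8]
gripper_width: 0.0857
t 1.97 pos [ 0.3358 -0.4259  0.2284] zdir deg -0.5 ydown [-0.001  0.002 -1.   ] q [-0.9   0.29 -0.1   1.18 -0.    0.68] w 0.0857 F [-0.3  0.7 -0.8]
tool shift [-0.0781  0.0983  0.1577]
```

```bash
python3 -m inch '[[-1,[-0.016,0.015,0.032],0],[-1,[-0.016,0.015,0.032],0],[-1,[-0.016,0.015,0.032],0],[-1,[-0.016,0.015,0.032],0],[-1,[-0.014,0.015,0.03],0]]' >/dev/null; python3 -m inch '[[-1,[0,0,0],0]]'>/dev/null; python3 st.py 0.494 -0.349 0.13
python3 - <<'E'
from h import *
strips("top",[(330,130,8)],"a1.png",w=640,h=560)
E
```

```text
t 2.47 pos [ 0.4999 -0.3501  0.1518] zdir deg -0.77 ydown [ 0.002 -0.004 -1.   ] q [-0.61  0.44 -0.07  1.05 -0.    0.97] w 0.0853 F [-0.  -0.3  0.2]
tool shift [-0.0012  0.0218 -0.006 ]
```

View pics/a1.png

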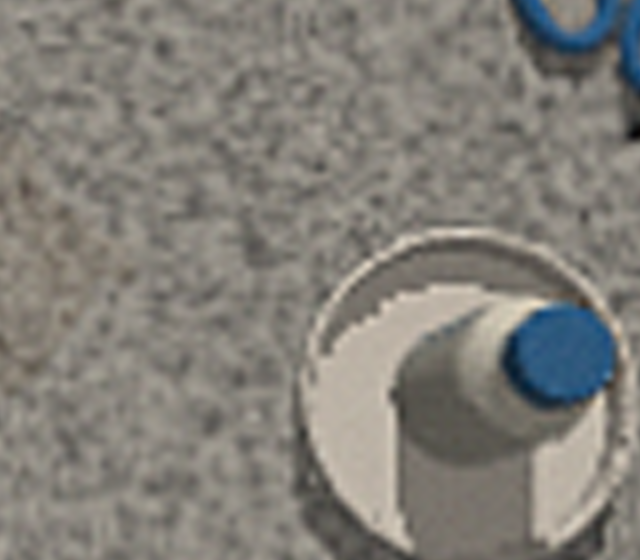

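The crop shows the blue cap at (560,355) but no arm, which can't be right with the tool above it. I'll check the full frame.

```bash
python3 - <<'E'
from h import *
a=r.get_image("scene")["image"];b=r.get_image("top")["image"]
cv2.imwrite("pics/a2.png",np.vstack([a,b])[:,:,::-1][::1] if 0 else np.hstack([cv2.resize(a,(400,300)),cv2.resize(b,(400,300))])[:,:,::-1])
E
```

```text
(no output)
```

View pics/a2.png

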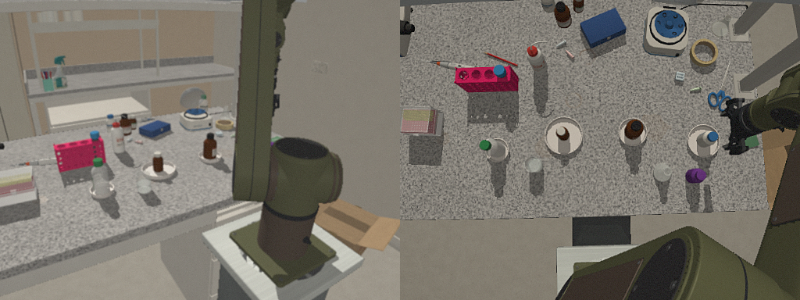

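The arm is there, just right of the bottle because of parallax, which fits the reported pose. I'll correct 6 mm and go down.

```bash
python3 -m inch '[[-1,[-0.001,0.01,-0.006],0.7],[-1,[0,0.025,0],0],[-1,[0,0.025,0],0],[-1,[0,0,0],0]]' >/dev/null; python3 st.py 0.494 -0.349 0.026
```

```text
t 2.95 pos [ 0.4881 -0.3576  0.0989] zdir deg -2.08 ydown [ 0.007 -0.014 -1.   ] q [-0.63  0.47 -0.18  0.91 -0.01  0.98] w 0.0852 F [-1.2  0.5 -1. ]
tool shift [-0.0098  0.0728  0.005 ]
```

```bash
python3 -m inch '[[-1,[-0.009,0,0.005],-2],[-1,[0,0,0],0]]' >/dev/null; python3 st.py 0.494 -0.349 0.026
```

```text
t 3.12 pos [ 0.4916 -0.3499  0.1006] zdir deg -0.14 ydown [ 0.007 -0.014 -1.   ] q [-0.61  0.46 -0.18  0.91 -0.01  0.96] w 0.0851 F [-0.4  0.3  0.2]
tool shift [-0.002   0.0746  0.0018]
```

```bash
python3 -m inch '[[-1,[-0.002,0.02,0.002],0],[-1,[0,0.02,0],0],[-1,[0,0.02,0],0],[-1,[0,0.01,0],0],[-1,[0,0,0],0]]' >/dev/null; python3 st.py 0.494 -0.349 0.026
```

```text
t 3.53 pos [ 0.5001 -0.354   0.0399] zdir deg -0.1 ydown [ 0.022 -0.025 -0.999] q [-0.61  0.52 -0.26  0.76 -0.01  0.96] w 0.0857 F [-0.3  0.6 -0.1]
tool shift [-0.0053  0.0136 -0.0064]
```

```bash
python3 -m inch '[[-1,[-0.005,0.006,-0.006],0],[-1,[0,0.005,0],0],[-1,[0,0.003,0],0],[-1,[0,0,0],0]]' >/dev/null; python3 st.py 0.494 -0.349 0.026
```

```text
t 3.87 pos [ 0.4975 -0.3518  0.0305] zdir deg -0.08 ydown [ 0.028 -0.029 -0.999] q [-0.61  0.52 -0.29  0.72 -0.01  0.96] w 0.0854 F [ 0.5 -0.5  0.2]
tool shift [-0.0029  0.0043 -0.0036]
```

```bash
python3 -m inch '[[-1,[-0.002,0.003,-0.003],0],[0,[0,0,0],0],[1,[0,0,0],0],[1,[0,0,0],0],[1,[0,0,0],0]]' 40 >/dev/null;python3 -m inch '[[1,[0,0,0],0],[1,[0,0,0],0],[1,[0,0,0],0]]' >/dev/null; python3 st.py;python3 -m inch '[[1,[0,-0.01,0],0],[1,[0,-0.02,0],0],[1,[0,-0.02,0],0],[1,[0,-0.02,0],0],[1,[0,0,0],0]]' >/dev/null;  python3 st.py 0.42 -0.04 0.1
```

```text
t 4.53 pos [ 0.4968 -0.3517  0.0304] zdir deg -0.08 ydown [ 0.032 -0.033 -0.999] q [-0.61  0.52 -0.3   0.71 -0.01  0.96] w 0.0454 F [ 0.3 -0.1 -2.3]
t 4.95 pos [ 0.4924 -0.3477  0.1021] zdir deg -0.08 ydown [ 0.027 -0.029 -0.999] q [-0.61  0.44 -0.21  0.88 -0.01  0.96] w 0.0457 F [ 0.2 -0.6 -0.4]
tool shift [-0.3075 -0.0086 -0.0729]
```

```bash
python3 -m inch '[[1,[-0.02,-0.01,-0.003],0],[1,[-0.038,0,-0.01],0],[1,[-0.038,0,-0.01],0],[1,[-0.038,0,-0.01],0],[1,[-0.038,0,-0.01],0]]' >/dev/null; python3 st.py;python3 -m inch '[[1,[-0.038,0,-0.01],0],[1,[-0.038,0,-0.01],0],[1,[-0.03,0,-0.006],0],[1,[-0.01,0,0],0],[1,[0,0,0],0]]' >/dev/null;  python3 st.py 0.42 -0.04 0.1
```

```text
t 5.37 pos [ 0.4548 -0.1799  0.1076] zdir deg -0.72 ydown [ 0.039 -0.038 -0.999] q [-0.36  0.26 -0.49  0.77 -0.02  1.22] w 0.0452 F [ 0.5  0.2 -1.4]
t 5.78 pos [ 0.4223 -0.0524  0.1004] zdir deg -0.39 ydown [ 0.035 -0.034 -0.999] q [-0.1   0.17 -0.63  0.73 -0.03  1.48] w 0.0454 F [ 0.9 -0.7 -1.4]
tool shift [-0.0124 -0.0001 -0.0024]
```

```bash
python3 -m inch '[[1,[0,0.025,0],0],[1,[0,0.03,0],0],[1,[0,0.01,0],0],[1,[0,0,0],0]]' >/dev/null;  python3 st.py 0.42 -0.05 0.027
```

```text
t 6.12 pos [ 0.4276 -0.0552  0.0352] zdir deg -0.2 ydown [ 0.042 -0.036 -0.998] q [-0.11  0.27 -0.73  0.53 -0.03  1.47] w 0.0454 F [-1.   0.4 -0.7]
tool shift [-0.0054  0.0077 -0.008 ]
```

```bash
python3 -m inch '[[1,[0,0.005,0],0],[1,[0,0.003,0],0],[1,[0,0.001,0],0]]' >/dev/null;  python3 st.py; python3 -m inch '[[0.2,[0,0,0],0],[0,[0,0,0],0],[-1,[0,0,0],0],[-1,[0,0,0],0],[-1,[0,0,0],0]]'>/dev/null;python3 st.py; python3 -m inch '[[-1,[0,-0.02,0],0],[-1,[0,-0.04,0],0],[-1,[0,-0.04,0],0],[-1,[0,-0.02,0],0]]'; python3 st.py 0.532 -0.108 0.15
```

```text
t 6.37 pos [ 0.4285 -0.057   0.0262] zdir deg -0.33 ydown [ 0.041 -0.036 -0.998] q [-0.11  0.28 -0.73  0.51 -0.03  1.47] w 0.0453 F [-2.8  1.1 13.8]
t 6.78 pos [ 0.4316 -0.0583  0.0288] zdir deg -0.42 ydown [ 0.047 -0.037 -0.998] q [-0.11  0.28 -0.73  0.51 -0.03  1.47] w 0.0795 F [ 1.   0.4 -0.5]
t: 7.12
tool_pos: [0.4214, -0.0533, 0.1485]
orientation: [-1.205, 1.171, -1.258]
contact_force: [-0.0, -0.3, 1.0]
gripper_width: 0.0851
t 7.12 pos [ 0.4214 -0.0533  0.1485] zdir deg -0.43 ydown [ 0.036 -0.036 -0.999] q [-0.1   0.12 -0.55  0.86 -0.03  1.48] w 0.0851 F [-0.  -0.3  1. ]
tool shift [0.0537 0.0045 0.111 ]
```

```bash
python3 -m inch '[[-1,[0.013,0,0.027],0],[-1,[0.015,0,0.03],0],[-1,[0.015,0,0.03],0],[-1,[0.008,0,0.012],0],[-1,[0,0,0],0]]'>/dev/null; python3 st.py 0.532 -0.108 0.12
```

```text
t 7.53 pos [ 0.5273 -0.1069  0.1641] zdir deg -0.25 ydown [ 0.053 -0.039 -0.998] q [-0.18  0.28 -0.3   0.94 -0.03  1.39] w 0.085 F [0.2 0.  0.7]
tool shift [-0.0006  0.0443  0.0024]
```

Touchdown was confirmed (14 N, then release). The tool tilt is slowly drifting, since each row restarts from the measured pose. I'll check how it depends on the motion, in free air.

```bash
python3 -m inch '[[-1,[0,0,0],0],[-1,[0,0,0],0],[-1,[0,0,0],0],[-1,[0,0,0],0],[-1,[0,0,0],0]]'>/dev/null; python3 st.py
python3 -m inch '[[-1,[0,-0.04,0],0],[-1,[0,0,0],0]]'>/dev/null; python3 st.py
python3 -m inch '[[-1,[0,0.01,0],0],[-1,[0,0.01,0],0],[-1,[0,0.01,0],0],[-1,[0,0.01,0],0],[-1,[0,0,0],0]]'>/dev/null; python3 st.py
python3 -m inch '[[-1,[0,-0.01,0],0],[-1,[0,-0.01,0],0],[-1,[0,-0.01,0],0],[-1,[0,-0.01,0],0],[-1,[0,0,0],0]]'>/dev/null; python3 st.py
python3 -m inch '[[-1,[0,0.04,0],0],[-1,[0,0,0],0]]'>/dev/null; python3 st.py
```

```text
t 7.95 pos [ 0.5236 -0.1054  0.1631] zdir deg -0.22 ydown [ 0.048 -0.037 -0.998] q [-0.18  0.27 -0.3   0.94 -0.03  1.39] w 0.0855 F [ 0.8 -0.4  0.2]
t 8.12 pos [ 0.5175 -0.1025  0.2017] zdir deg -0.18 ydown [ 0.041 -0.036 -0.999] q [-0.18  0.24 -0.24  1.04 -0.03  1.4 ] w 0.0852 F [ 3.  -0.1  1.2]
t 8.53 pos [ 0.5179 -0.1029  0.1587] zdir deg -0.09 ydown [ 0.043 -0.036 -0.998] q [-0.18  0.27 -0.32  0.93 -0.03  1.39] w 0.0853 F [-0.   0.1 -0.4]
t 8.95 pos [ 0.514  -0.1008  0.2004] zdir deg -0.08 ydown [ 0.038 -0.035 -0.999] q [-0.18  0.24 -0.25  1.04 -0.03  1.4 ] w 0.0851 F [0.5 0.4 0.6]
t 9.12 pos [ 0.5165 -0.1023  0.1625] zdir deg -0.07 ydown [ 0.043 -0.036 -0.998] q [-0.18  0.27 -0.32  0.94 -0.03  1.39] w 0.0856 F [-2.5  1.3 -2.4]
```

The drift is roughly neutral and in places recovers, so I'll carry on. Descending on the 105.

```bash
python3 -m inch '[[-1,[0.005,0.025,0.018],0],[-1,[0,0.035,0],0],[-1,[0,0.02,0],0],[-1,[0,0,0],0]]'>/dev/null; python3 st.py 0.532 -0.108 0.043
```

```text
t 9.45 pos [ 0.544  -0.1113  0.0882] zdir deg -0.05 ydown [ 0.055 -0.038 -0.998] q [-0.19  0.37 -0.38  0.76 -0.03  1.39] w 0.0856 F [-0.4 -0.8 -0.3]
tool shift [-0.005   0.0443 -0.0144]
```

```bash
python3 -m inch '[[-1,[-0.006,0.02,-0.018],0],[-1,[0,0.02,-0.003],0],[-1,[0,0.004,0],0],[-1,[0,0,0],0]]'>/dev/null; python3 st.py 0.532 -0.108 0.043
```

```text
t 9.78 pos [ 0.5307 -0.1078  0.0488] zdir deg -0.05 ydown [ 0.063 -0.04  -0.997] q [-0.18  0.39 -0.48  0.64 -0.03  1.39] w 0.0853 F [-0.4 -0.9 -0.2]
tool shift [-0.      0.0058  0.001 ]
```

```bash
python3 -m inch '[[-1,[0,0.005,0.001],0],[0.2,[0,0,0],0],[1,[0,0,0],0],[1,[0,0,0],0],[1,[0,0,0],0]]' 45 >/dev/null; python3 -m inch '[[1,[0,0,0],0],[1,[0,0,0],0]]'>/dev/null; python3 st.py; python3 -m inch '[[1,[0,-0.02,0],0],[1,[0,-0.04,0],0],[1,[0,-0.03,0],0],[1,[0,0,0],0]]' >/dev/null;  python3 st.py 0.4935 -0.350 0.12
```

```text
t 10.37 pos [ 0.5386 -0.1091  0.0517] zdir deg -0.04 ydown [ 0.074 -0.042 -0.996] q [-0.18  0.39 -0.47  0.63 -0.03  1.39] w 0.0539 F [ 0.1 -0.2 -2. ]
t 10.7 pos [ 0.5289 -0.1047  0.1412] zdir deg -0.06 ydown [ 0.066 -0.04  -0.997] q [-0.18  0.29 -0.35  0.86 -0.03  1.39] w 0.0541 F [ 1.   0.2 -0.9]
tool shift [ 0.2444  0.0286 -0.0365]
```

```bash
python3 -m inch '[[1,[0.025,0,-0.004],0],[1,[0.038,0,-0.006],0],[1,[0.038,0,-0.006],0],[1,[0.038,0,-0.006],0],[1,[0.038,0,-0.006],0]]' >/dev/null; python3 -m inch '[[1,[0.038,0,-0.006],0],[1,[0.026,0,-0.003],0],[1,[0.005,0,0],0],[1,[0,0,0],0]]' >/dev/null;  python3 st.py 0.4935 -0.350 0.06
python3 - <<'E'
from h import *
strips("top",[(330,130,4.5)],"b1.png",w=800,h=400)
E
```

```text
t 11.45 pos [ 0.4919 -0.3601  0.1449] zdir deg 0.31 ydown [ 0.07  -0.039 -0.997] q [-0.64  0.39 -0.18  0.92  0.01  0.93] w 0.0538 F [ 0.2  1.  -2.5]
tool shift [-0.0134  0.0844 -0.0043]
```

View pics/b1.png

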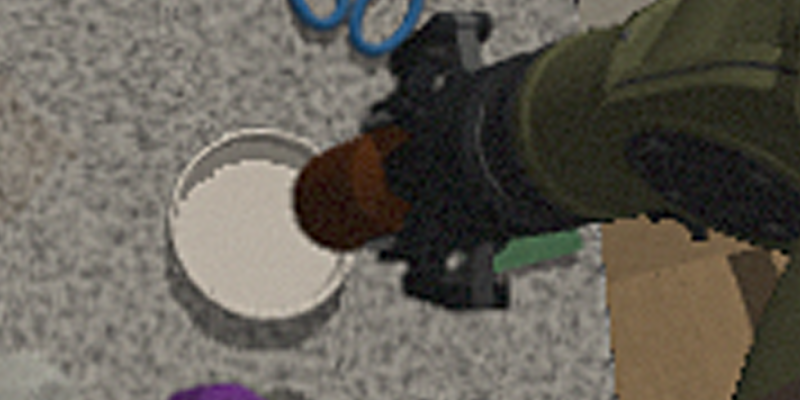

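The 105 hangs in the gripper above the third dish, with its base centre at crop (347,197). The dish below is empty.

```bash
python3 - <<'E'
from h import *
d=r.get_image("top"); print(world(d,(330+347/4.5,130+197/4.5),.097))
E
python3 -m inch '[[1,[-0.013,0.02,-0.002],0],[1,[0,0.03,-0.003],0],[1,[0,0.015,-0.003],0],[1,[0,0,0],0]]' >/dev/null;  python3 st.py 0.4935 -0.350 0.052
```

```text
[ 0.49439096 -0.36485947  0.097     ]
t 11.88 pos [ 0.4906 -0.341   0.0781] zdir deg 0.85 ydown [ 0.072 -0.036 -0.997] q [-0.61  0.43 -0.31  0.75  0.01  0.94] w 0.0539 F [-0.5  0.7 -2.4]
tool shift [0.0081 0.0265 0.0008]
```

```bash
python3 -m inch '[[1,[0.002,0.012,0],0],[1,[0,0.01,-0.001],0],[1,[0,0.004,-0.001],0],[1,[0,0.001,0],0]]' >/dev/null;  python3 st.py 0.491 -0.345 0.05
```

```text
t 12.22 pos [ 0.4918 -0.3381  0.0509] zdir deg 1.27 ydown [ 0.072 -0.033 -0.997] q [-0.61  0.46 -0.34  0.69  0.01  0.94] w 0.0539 F [ 0.4 -0.1 -0.9]
tool shift [ 0.0068  0.0011 -0.001 ]
```

```bash
python3 -m inch '[[1,[0.008,-0.001,0],0],[1,[0,0,0],0],[1,[0,0.004,0],0]]' >/dev/null;  python3 st.py 0.491 -0.345 0.05;python3 -m inch '[[1,[0,0.003,0],0],[1,[0,0.001,0],0]]' >/dev/null;  python3 st.py
```

```text
t 12.47 pos [ 0.4939 -0.3469  0.0506] zdir deg 1.37 ydown [ 0.074 -0.034 -0.997] q [-0.62  0.47 -0.33  0.69  0.02  0.93] w 0.0539 F [ 0.   0.7 -1. ]
tool shift [-0.0019  0.0003 -0.0029]
t 12.63 pos [ 0.4945 -0.3473  0.0503] zdir deg 1.34 ydown [ 0.076 -0.035 -0.996] q [-0.62  0.47 -0.33  0.69  0.02  0.93] w 0.0543 F [-0.2  0.3 -1.8]
```

```bash
python3 -m inch '[[1,[0,0.006,-0.002],0],[1,[0,0.003,-0.001],0]]' >/dev/null;  python3 st.py;python3 -m inch '[[1,[0,0.005,-0.002],0],[1,[0,0.002,0],0]]' >/dev/null;  python3 st.py
```

```text
t 12.8 pos [ 0.4953 -0.3482  0.05  ] zdir deg 1.38 ydown [ 0.086 -0.037 -0.996] q [-0.62  0.46 -0.34  0.68  0.02  0.93] w 0.0538 F [-3.3  1.7  5. ]
t 12.97 pos [ 0.4958 -0.3485  0.0503] zdir deg 1.4 ydown [ 0.093 -0.038 -0.995] q [-0.62  0.46 -0.35  0.67  0.02  0.92] w 0.0539 F [-0.4  0.3 -3. ]
```

```bash
python3 -m inch '[[0.1,[0,0,0],0],[-1,[0,0,0],0],[-1,[0,0,0],0],[-1,[0,0,0],0]]'>/dev/null;python3 st.py; python3 -m inch '[[-1,[0,-0.03,0],0],[-1,[0,-0.04,0],0],[-1,[0,-0.04,0],0],[-1,[0,-0.02,0],0]]'>/dev/null; python3 st.py 0.43 -0.056 0.15
```

```text
t 13.3 pos [ 0.4977 -0.3506  0.0527] zdir deg 1.37 ydown [ 0.098 -0.042 -0.994] q [-0.63  0.46 -0.34  0.66  0.02  0.92] w 0.085 F [0.3 0.3 0. ]
t 13.63 pos [ 0.4808 -0.3425  0.1771] zdir deg 1.3 ydown [ 0.084 -0.032 -0.996] q [-0.63  0.33 -0.18  0.97  0.02  0.92] w 0.0853 F [ 0.9 -0.8 -0.3]
tool shift [-0.2882  0.0134 -0.0464]
```

The 105 is released in the third dish. Tilt has built up to about 5°; a fast up and slow down seemed to reduce it, so I'll use that in free air on the way.

```bash
python3 -m inch '[[-1,[-0.03,0,0],0],[-1,[-0.04,0,0],0],[-1,[-0.04,0,0],0],[-1,[-0.03,0,0],0],[-1,[0,0,0],0]]'>/dev/null; python3 st.py
for i in 1 2 3; do python3 -m inch '[[-1,[0,-0.041,0],0],[-1,[0,0,0],0],[-1,[0,0.014,0],0],[-1,[0,0.014,0],0],[-1,[0,0.014,0],0]]'>/dev/null; python3 st.py; done
python3 -m inch '[[-1,[0,0,0],0],[-1,[0,0,0],0],[-1,[0,0,0],0],[-1,[0,0,0],0],[-1,[0,0,0],0]]'>/dev/null; python3 st.py;python3 -m inch '[[-1,[0,-0.041,0],0],[-1,[0,0.041,0],0],[-1,[0,-0.041,0],0],[-1,[0,0.041,0],0],[-1,[0,0,0],0]]'>/dev/null; python3 st.py
```

```text
t 14.05 pos [ 0.484  -0.2049  0.1784] zdir deg 0.92 ydown [ 0.099 -0.042 -0.994] q [-0.4   0.21 -0.35  0.9  -0.    1.16] w 0.0853 F [-0.5 -0.7 -0.1]
t 14.47 pos [ 0.487  -0.2049  0.1804] zdir deg 1.22 ydown [ 0.105 -0.046 -0.993] q [-0.4   0.21 -0.35  0.89 -0.    1.15] w 0.0855 F [-0.3  1.2 -0.8]
t 14.88 pos [ 0.4833 -0.2063  0.1741] zdir deg 1.07 ydown [ 0.097 -0.044 -0.994] q [-0.4   0.22 -0.36  0.89 -0.    1.15] w 0.0855 F [ 0.3  0.1 -0.9]
t 15.3 pos [ 0.4808 -0.2086  0.1695] zdir deg 0.9 ydown [ 0.092 -0.044 -0.995] q [-0.41  0.22 -0.37  0.88 -0.    1.15] w 0.0851 F [-0.1  0.3 -0.1]
t 15.72 pos [ 0.4826 -0.2112  0.1703] zdir deg 0.8 ydown [ 0.094 -0.046 -0.995] q [-0.41  0.22 -0.36  0.88 -0.    1.15] w 0.0851 F [-0.4 -0.2  0.6]
t 16.13 pos [ 0.4612 -0.2019  0.1684] zdir deg 0.72 ydown [ 0.042 -0.023 -0.999] q [-0.41  0.23 -0.36  0.94 -0.    1.15] w 0.0854 F [-0.6 -0.8 -1.1]
```

Fast alternation removes about 0.05 rad per call. Once more.

```bash
python3 -m inch '[[-1,[0,-0.041,0],0],[-1,[0,0.041,0],0],[-1,[0,-0.041,0],0],[-1,[0,0.041,0],0],[-1,[0,0,0],0]]'>/dev/null; python3 st.py 0.43 -0.056 0.13
```

```text
t 16.55 pos [ 0.4377 -0.1916  0.1697] zdir deg 0.72 ydown [-0.012  0.    -1.   ] q [-0.41  0.22 -0.35  1.   -0.    1.15] w 0.0854 F [-0.6 -1.1 -0.6]
tool shift [-0.1357  0.0398 -0.0055]
```

```bash
python3 - <<'E'
from h import *
strips("top",[(230,140,4.0)],"c1.png",w=760,h=380)
E
```

```text
(no output)
```

View pics/c1.png

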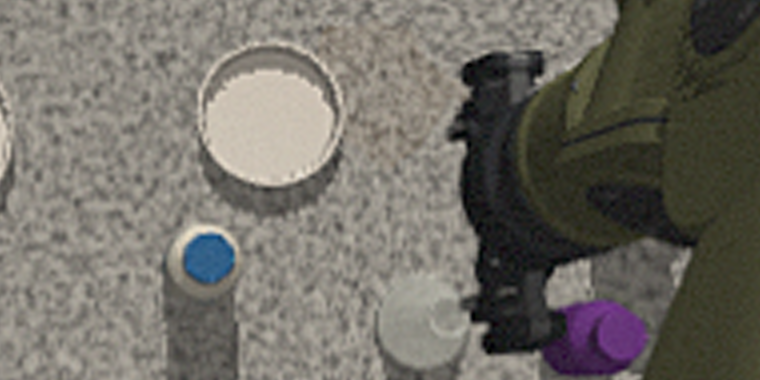

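The 90 stands upright with its cap at (209,258). The second dish is empty, and the flask and the purple bottle are undisturbed.

```bash
python3 - <<'E'
from h import *
d=r.get_image("top"); print(world(d,(230+209/4,140+258/4),.09)); print(world(d,(230+270/4,140+115/4),.016))
E
python3 -m inch '[[-1,[-0.03,0,0],-0.7],[-1,[-0.041,0,0],0],[-1,[-0.035,0,0],0],[-1,[-0.022,0,0],0],[-1,[0,0,0],0]]'>/dev/null; python3 st.py 0.43 -0.056 0.13
```

```text
[ 0.42918539 -0.05705732  0.09      ]
[ 0.52895983 -0.1075401   0.016     ]
t 17.07 pos [ 0.4604 -0.0679  0.1921] zdir deg 1.06 ydown [ 0.043 -0.015 -0.999] q [-0.14  0.15 -0.39  0.99 -0.01  1.41] w 0.0854 F [-0.  -1.   0.2]
tool shift [-0.0134  0.0606 -0.0328]
```

```bash
python3 -m inch '[[-1,[-0.012,0,0],1],[-1,[0,-0.041,0],0],[-1,[0,0.041,0],0],[-1,[0,-0.041,0],0],[-1,[0,0.041,0],0]]'>/dev/null; python3 -m inch '[[-1,[0,0,0],0]]' >/dev/null;python3 st.py 0.429 -0.057 0.13
```

```text
t 17.57 pos [ 0.4467 -0.0542  0.1933] zdir deg 0.27 ydown [ 0.022 -0.015 -1.   ] q [-0.11  0.14 -0.4   1.01 -0.01  1.45] w 0.0856 F [-0.8  0.2 -0.4]
tool shift [ 0.0018  0.0629 -0.0191]
```

```bash
python3 -m inch '[[-1,[0.002,0.03,-0.018],0],[-1,[0,0.035,-0.003],0],[-1,[0,0.02,-0.002],0],[-1,[0,0,0],0]]'>/dev/null; python3 st.py 0.429 -0.057 0.026
```

```text
t 17.9 pos [ 0.444  -0.0622  0.1205] zdir deg 0.19 ydown [ 0.058 -0.021 -0.998] q [-0.13  0.17 -0.57  0.77 -0.01  1.44] w 0.0856 F [-0.5  0.4  0.6]
tool shift [-0.0072  0.0934 -0.0204]
```

```bash
python3 -m inch '[[-1,[0,0.02,-0.002],0],[-1,[0,0.02,-0.001],0],[-1,[0,0.01,0],0],[-1,[0,0,0],0]]'>/dev/null; python3 st.py 0.429 -0.057 0.026
```

```text
t 18.23 pos [ 0.4653 -0.0679  0.085 ] zdir deg 0.11 ydown [ 0.093 -0.027 -0.995] q [-0.14  0.22 -0.62  0.63 -0.01  1.43] w 0.0856 F [ 0.1 -0.1  0.2]
tool shift [-0.0124  0.0551 -0.0416]
```

```bash
python3 -m inch '[[-1,[0,-0.041,-0.008],0],[-1,[0,-0.041,-0.012],0],[-1,[0,0.041,-0.01],0],[-1,[0,-0.041,0],0],[-1,[0,0.041,0],0]]'>/dev/null; python3 st.py 0.429 -0.057 0.13;  python3 -m inch '[[-1,[0,-0.041,0],0],[-1,[0,0.041,0],0],[-1,[0,-0.041,0],0],[-1,[0,0.041,0],0],[-1,[0,0,0],0]]'>/dev/null;python3 st.py 0.429 -0.057 0.13
```

```text
t 18.65 pos [ 0.4253 -0.067   0.1311] zdir deg 0.04 ydown [ 0.079 -0.025 -0.997] q [-0.15  0.12 -0.61  0.76 -0.01  1.42] w 0.0848 F [ 4.4 -0.5  1.5]
tool shift [-0.01    0.0011  0.0036]
t 19.07 pos [ 0.4003 -0.0641  0.1334] zdir deg -0.06 ydown [ 0.006 -0.016 -1.   ] q [-0.15  0.12 -0.59  0.85 -0.01  1.42] w 0.0852 F [-0.6  0.1  0. ]
tool shift [-0.0071  0.0035  0.0286]
```

```bash
python3 -m inch '[[-1,[-0.007,0,0.018],0],[-1,[0,0.041,0],0],[-1,[0,0,0],0]]'>/dev/null; python3 st.py 0.429 -0.057 0.026
```

```text
t 19.32 pos [ 0.4289 -0.0594  0.1023] zdir deg -0.13 ydown [ 0.025 -0.019 -1.   ] q [-0.13  0.19 -0.6   0.75 -0.02  1.45] w 0.0854 F [-3.  -0.  -1.7]
tool shift [-0.0038  0.0762 -0.0018]
```

```bash
python3 -m inch '[[-1,[-0.003,0.041,-0.003],0],[-1,[0,0.038,-0.002],0],[-1,[0,0,0],0]]'>/dev/null; python3 st.py 0.429 -0.057 0.026
```

```text
t 19.57 pos [ 0.445  -0.0606  0.0373] zdir deg -0.13 ydown [ 0.056 -0.023 -0.998] q [-0.12  0.28 -0.7   0.54 -0.02  1.45] w 0.0856 F [-1.  -0.1  0.4]
tool shift [-0.0038  0.0103 -0.0166]
```

```bash
python3 -m inch '[[-1,[-0.004,0.003,-0.018],0],[-1,[0,0,0],0]]'>/dev/null; python3 st.py 0.429 -0.057 0.026
```

```text
t 19.73 pos [ 0.4345 -0.0577  0.0399] zdir deg -0.15 ydown [ 0.066 -0.024 -0.998] q [-0.12  0.26 -0.73  0.52 -0.02  1.45] w 0.0856 F [-2.  0. -0.]
tool shift [-0.001   0.0135 -0.0064]
```

```bash
python3 -m inch '[[-1,[-0.001,0.022,-0.01],0],[-1,[0,0,0],0]]'>/dev/null; python3 st.py 0.429 -0.057 0.026
```

```text
t 19.9 pos [ 0.4352 -0.0585  0.0256] zdir deg -0.15 ydown [ 0.082 -0.026 -0.996] q [-0.12  0.27 -0.76  0.46 -0.02  1.45] w 0.0858 F [-2.4  0.5 -0.7]
tool shift [-0.0014 -0.0009 -0.0061]
```

```bash
python3 -m inch '[[-1,[0,0,-0.005],0],[0.2,[0,0,0],0],[1,[0,0,0],0],[1,[0,0,0],0],[1,[0,0,0],0]]' 45 >/dev/null; python3 -m inch '[[1,[0,0,0],0],[1,[0,0,0],0]]'>/dev/null; python3 st.py; python3 -m inch '[[1,[0,-0.02,0],0],[1,[0,-0.041,0],0],[1,[0,-0.03,0],0],[1,[0,0,0],0]]' >/dev/null;  python3 st.py 0.528 -0.108 0.12
```

```text
t 20.48 pos [ 0.444  -0.0606  0.0391] zdir deg -0.17 ydown [ 0.105 -0.029 -0.994] q [-0.12  0.25 -0.75  0.47 -0.02  1.45] w 0.0452 F [ 0.3  0.6 -0.7]
t 20.82 pos [ 0.4323 -0.0576  0.1304] zdir deg -0.17 ydown [ 0.098 -0.028 -0.995] q [-0.12  0.11 -0.62  0.74 -0.02  1.45] w 0.0452 F [ 0.6 -0.1 -1.1]
tool shift [0.0495 0.0212 0.0943]
```

```bash
python3 -m inch '[[1,[0.018,0,0.036],0],[1,[0.018,0,0.036],0],[1,[0.008,0,0.008],0],[1,[0,0,0],0]]' >/dev/null;  python3 st.py 0.528 -0.108 0.12
python3 - <<'E'
from h import *
strips("top",[(230,100,5)],"d1.png",w=600,h=500)
E
```

```text
t 21.15 pos [ 0.5071 -0.101   0.1364] zdir deg -0.04 ydown [ 0.093 -0.027 -0.995] q [-0.19  0.24 -0.43  0.8  -0.01  1.38] w 0.0452 F [-0.2  0.3 -0.8]
tool shift [0.0065 0.0184 0.0193]
```

View pics/d1.png

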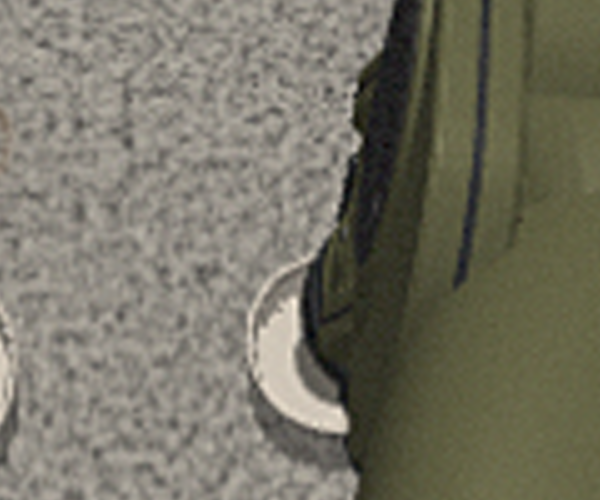

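The arm hides the bottle here, so I'll place it by kinematics (about 4 mm uncertain, 19 mm clearance).

```bash
python3 -m inch '[[1,[0.006,0.01,0.014],0],[1,[0,0.041,0],0],[1,[0,0.02,0],0],[1,[0,0,0],0]]' >/dev/null;  python3 st.py 0.528 -0.108 0.044
```

```text
t 21.53 pos [ 0.5235 -0.1063  0.0636] zdir deg -0.03 ydown [ 0.089 -0.024 -0.996] q [-0.2   0.35 -0.5   0.63 -0.01  1.38] w 0.0457 F [-1.1  0.3 -1. ]
tool shift [0.0012 0.02   0.0027]
```

```bash
python3 -m inch '[[1,[0.001,0.012,0.004],0],[1,[0,0.008,0],0]]' >/dev/null;  python3 st.py 0.528 -0.108 0.044; python3 -m inch '[[1,[0,0.006,0],0],[1,[0,0.002,0],0]]' >/dev/null;  python3 st.py 0.528 -0.108 0.044;
```

```text
t 21.7 pos [ 0.5254 -0.1061  0.043 ] zdir deg 0.01 ydown [ 0.084 -0.022 -0.996] q [-0.2   0.38 -0.52  0.59 -0.01  1.38] w 0.0452 F [ 0.7  0.  -0.3]
tool shift [ 0.0019 -0.0007  0.0027]
t 21.87 pos [ 0.5244 -0.1058  0.0405] zdir deg 0.07 ydown [ 0.084 -0.024 -0.996] q [-0.19  0.38 -0.52  0.58 -0.01  1.38] w 0.0451 F [ 1.3  0.2 -0.4]
tool shift [ 0.0023 -0.0032  0.0039]
```

```bash
for i in 1 2 3; do python3 -m inch '[[1,[0.001,0.006,0.001],0],[1,[0,0.003,0],0]]' >/dev/null;  python3 st.py; done
```

```text
t 22.03 pos [ 0.5245 -0.1055  0.0405] zdir deg 0.15 ydown [ 0.087 -0.023 -0.996] q [-0.2   0.38 -0.53  0.58 -0.01  1.37] w 0.0448 F [-2.  -2.3  1.3]
t 22.2 pos [ 0.5244 -0.1055  0.0405] zdir deg 0.2 ydown [ 0.09  -0.023 -0.996] q [-0.2   0.38 -0.53  0.57 -0.    1.37] w 0.0453 F [-0.6 -0.8  0.4]
t 22.37 pos [ 0.5244 -0.1053  0.0406] zdir deg 0.26 ydown [ 0.093 -0.022 -0.995] q [-0.2   0.37 -0.53  0.57 -0.    1.37] w 0.0453 F [-0.9 -1.3  1.7]
```

Contact: z has stopped at 0.0405. I'll release and rise.

```bash
python3 -m inch '[[0.1,[0,0,0],0],[-1,[0,0,0],0],[-1,[0,0,0],0],[-1,[0,0,0],0]]'>/dev/null;python3 st.py; python3 -m inch '[[-1,[0,-0.03,0],0],[-1,[0,-0.041,0],0],[-1,[0,-0.041,0],0],[-1,[0,-0.02,0],0]]'>/dev/null; python3 st.py 
python3 -m inch '[[-1,[-0.04,0,-0.01],0],[-1,[-0.04,0,0],0],[-1,[-0.03,0,0],0],[-1,[0,-0.041,0],0],[-1,[0,0.041,0],0]]'>/dev/null; python3 -m inch '[[-1,[0,-0.041,0],0],[-1,[0,0.041,0],0],[-1,[0,-0.041,0],0],[-1,[0,0.041,0],0],[-1,[0,0,0],0]]'>/dev/null;python3 st.py 0.525 0.126 0.13
```

```text
t 22.7 pos [ 0.5234 -0.1042  0.0448] zdir deg 0.32 ydown [ 0.097 -0.022 -0.995] q [-0.19  0.36 -0.53  0.57 -0.    1.37] w 0.0795 F [0.3 0.7 0.1]
t 23.03 pos [ 0.5046 -0.0997  0.1728] zdir deg 0.32 ydown [ 0.079 -0.019 -0.997] q [-0.19  0.22 -0.36  0.91 -0.    1.37] w 0.0855 F [ 0.9 -0.   0.5]
t 23.87 pos [0.4538 0.012  0.1775] zdir deg 0.22 ydown [-0.031 -0.024 -0.999] q [ 0.04  0.2  -0.37  1.04 -0.02  1.61] w 0.0851 F [ 0.7  0.3 -0.3]
tool shift [-0.1148  0.0425  0.073 ]
```

```bash
python3 -m inch '[[-1,[-0.032,0,0.018],0],[-1,[-0.035,0,0.018],0],[-1,[-0.035,0,0.018],0],[-1,[-0.012,0,0.004],0],[-1,[0,0,0],0]]'>/dev/null; python3 st.py 0.525 0.1265 0.023
python3 - <<'E'
from h import *
strips("top",[(240,140,4.5)],"e1.png",w=800,h=400)
E
```

```text
t 24.28 pos [0.5155 0.1295 0.1741] zdir deg -0.15 ydown [-0.028 -0.024 -0.999] q [ 0.26  0.33 -0.2   1.08 -0.02  1.83] w 0.0851 F [ 1.1 -0.1 -0. ]
tool shift [-0.0006  0.1508  0.0137]
```

View pics/e1.png

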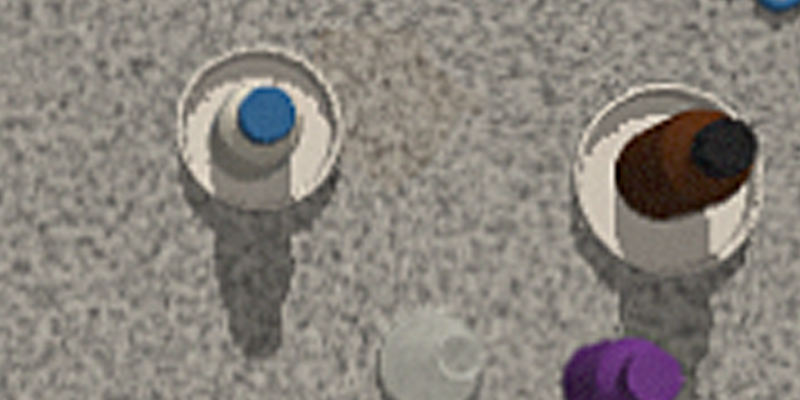

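Both stand upright in their dishes, with the blue cap at (267,115) and the black cap at (724,147). Now down to the 75.

```bash
python3 - <<'E'
from h import *
d=r.get_image("top")
for u,v,z in((267,115,.094),(724,147,.109),(260,128,.016),(668,177,.016)): print(world(d,(240+u/4.5,140+v/4.5),z).round(4))
E
python3 -m inch '[[-1,[0,0.035,0],0],[-1,[0,0.041,0],0],[-1,[0,0,0],0]]'>/dev/null; python3 st.py 0.525 0.1265 0.023
```

```text
[ 0.5222 -0.1018  0.094 ]
[ 0.4955 -0.3443  0.109 ]
[ 0.5298 -0.1083  0.016 ]
[ 0.494  -0.3492  0.016 ]
t 24.63 pos [0.514  0.1226 0.1009] zdir deg -0.4 ydown [-0.021 -0.025 -0.999] q [ 0.25  0.37 -0.33  0.89 -0.02  1.82] w 0.0856 F [-1.4 -0.3  0.1]
tool shift [-0.0059  0.0775  0.0126]
```

```bash
python3 -m inch '[[-1,[-0.005,0.035,0.006],0],[-1,[0,0.035,0],0],[-1,[0,0,0],0]]'>/dev/null; python3 st.py 0.525 0.1265 0.023
```

```text
t 24.88 pos [0.5198 0.1223 0.0343] zdir deg -0.69 ydown [-0.016 -0.025 -1.   ] q [ 0.24  0.45 -0.41  0.73 -0.02  1.83] w 0.0853 F [-1.   0.2  0. ]
tool shift [-0.0045  0.0111  0.0053]
```

```bash
python3 -m inch '[[-1,[-0.005,0.012,0.005],0],[-1,[0,0.001,0],0]]'>/dev/null; python3 st.py 0.525 0.1265 0.023;python3 -m inch '[[0,[0,0,0],0],[1,[0,0,0],0],[1,[0,0,0],0],[1,[0,0,0],0],[1,[0,0,0],0]]' 40 >/dev/null; python3 -m inch '[[1,[0,0,0],0],[1,[0,0,0],0]]'>/dev/null; python3 st.py; python3 -m inch '[[1,[0,-0.03,0],0],[1,[0,-0.041,0],0],[1,[0,-0.03,0],0],[1,[0,0,0],0]]' >/dev/null;  python3 st.py 0.43 0.0 0.12
```

```text
t 25.05 pos [0.5248 0.1249 0.0245] zdir deg -0.86 ydown [-0.017 -0.026 -1.   ] q [ 0.25  0.47 -0.41  0.71 -0.02  1.83] w 0.0855 F [ 0.1 -0.6 -0.8]
tool shift [-0.0016  0.0014  0.0002]
t 25.63 pos [0.5296 0.1239 0.0354] zdir deg -1.0 ydown [-0.005 -0.023 -1.   ] q [ 0.24  0.46 -0.4   0.73 -0.02  1.83] w 0.0381 F [-0.2  0.6 -0.6]
t 25.97 pos [0.5266 0.1257 0.1372] zdir deg -0.98 ydown [-0.014 -0.026 -1.   ] q [ 0.25  0.36 -0.25  0.98 -0.02  1.84] w 0.0381 F [ 1.1  1.7 -0.3]
tool shift [ 0.1268  0.0218 -0.0942]
```

```bash
python3 -m inch '[[1,[0.024,0.01,-0.024],0],[1,[0.026,0.01,-0.026],0],[1,[0.026,0.01,-0.026],0],[1,[0.014,0,-0.01],0],[1,[0,0,0],0]]'>/dev/null; python3 st.py;python3 -m inch '[[1,[0,0.03,0],0],[1,[0,0.025,0],0],[1,[0,0,0],0]]'>/dev/null; python3 st.py
```

```text
t 26.38 pos [0.439  0.0361 0.1098] zdir deg -0.71 ydown [-0.006 -0.024 -1.   ] q [ 0.1   0.22 -0.54  0.82 -0.02  1.68] w 0.0385 F [ 0.2  0.4 -0.8]
t 26.63 pos [0.4402 0.0349 0.0543] zdir deg -0.84 ydown [-0.001 -0.022 -1.   ] q [ 0.1   0.28 -0.63  0.66 -0.02  1.68] w 0.0385 F [-1.  -0.4  0.1]
```

Contact is expected near TCP z = 0.031.

```bash
python3 -m inch '[[1,[0,0.018,0],0],[1,[0,0.004,0],0]]'>/dev/null; python3 st.py;for i in 1 2; do python3 -m inch '[[1,[0,0.006,0],0],[1,[0,0.002,0],0]]' >/dev/null;  python3 st.py; done
```

```text
t 26.8 pos [0.4416 0.0355 0.0323] zdir deg -0.8 ydown [ 0.    -0.021 -1.   ] q [ 0.1   0.32 -0.65  0.6  -0.02  1.68] w 0.038 F [-1.3  1.  -0.9]
t 26.97 pos [0.443  0.036  0.0274] zdir deg -0.73 ydown [ 0.001 -0.022 -1.   ] q [ 0.1   0.32 -0.66  0.59 -0.02  1.68] w 0.0382 F [-8.9 -2.1 25. ]
t 27.13 pos [0.4438 0.0363 0.0265] zdir deg -0.64 ydown [ 0.003 -0.022 -1.   ] q [ 0.1   0.33 -0.66  0.59 -0.02  1.68] w 0.0382 F [ 1.4  1.2 -1.5]
```

```bash
python3 -m inch '[[0.2,[0,0,0],0],[-1,[0,0,0],0],[-1,[0,0,0],0],[-1,[0,0,0],0]]'>/dev/null;python3 st.py; python3 -m inch '[[-1,[0,-0.03,0],0],[-1,[0,-0.041,0],0],[-1,[0,-0.041,0],0],[-1,[0,-0.041,0],0],[-1,[0,0,0],0]]'>/dev/null; python3 st.py 0.482 0.3515 0.16
python3 -m inch '[[-1,[-0.03,0,0.002],0],[-1,[-0.041,0,0.003],0],[-1,[-0.041,0,0.003],0],[-1,[-0.041,0,0.003],0],[-1,[-0.041,0,0.003],0]]'>/dev/null;python3 -m inch '[[-1,[-0.041,0,0.003],0],[-1,[-0.041,0,0.003],0],[-1,[-0.03,0,0.003],0],[-1,[0,0,0],0]]'>/dev/null; python3 st.py 0.482 0.3515 0.16
```

```text
t 27.47 pos [0.449  0.0379 0.0308] zdir deg -0.56 ydown [ 0.012 -0.021 -1.   ] q [ 0.1   0.32 -0.65  0.59 -0.02  1.68] w 0.0728 F [ 0.  -0.4 -0.5]
t 27.88 pos [0.4449 0.0413 0.1868] zdir deg -0.55 ydown [ 0.001 -0.022 -1.   ] q [ 0.11  0.15 -0.4   1.02 -0.02  1.69] w 0.0852 F [ 2.1 -0.4  0.3]
tool shift [-0.311   0.0201  0.0341]
t 28.63 pos [0.4782 0.3574 0.1829] zdir deg -1.07 ydown [ 0.013 -0.019 -1.   ] q [ 0.65  0.41 -0.05  1.12 -0.02  2.24] w 0.0854 F [0.6 0.9 0.4]
tool shift [0.0054 0.0231 0.0036]
```

```bash
python3 -m inch '[[-1,[0.005,0.03,0.003],-1],[-1,[0,0.041,0],0],[-1,[0,0,0],0]]'>/dev/null; python3 st.py 0.482 0.3515 0.057;
```

```text
t 28.88 pos [0.4835 0.3555 0.1106] zdir deg 0.31 ydown [ 0.017 -0.016 -1.   ] q [ 0.65  0.46 -0.17  0.94 -0.02  2.21] w 0.0852 F [-1.  -1.1 -0.4]
tool shift [ 0.0031  0.0536 -0.0025]
```

```bash
python3 -m inch '[[-1,[0.005,0.035,-0.004],0],[-1,[0.003,0.018,0],0],[-1,[0,0,0],0]]'>/dev/null; python3 st.py 0.482 0.3515 0.057;
```

```text
t 29.13 pos [0.4813 0.3461 0.06  ] zdir deg 0.27 ydown [ 0.017 -0.017 -1.   ] q [ 0.64  0.49 -0.26  0.82 -0.02  2.2 ] w 0.0858 F [-0.2 -0.2  1.1]
tool shift [-0.0055  0.003   0.0006]
```

```bash
python3 -m inch '[[-1,[-0.006,0.004,0.001],0],[0.2,[0,0,0],0],[1,[0,0,0],0],[1,[0,0,0],0],[1,[0,0,0],0]]' 45 >/dev/null; python3 -m inch '[[1,[0,0,0],0],[1,[0,0,0],0],[1,[0,0,0],0]]'>/dev/null; python3 st.py; python3 -m inch '[[1,[0,-0.03,0],0],[1,[0,-0.041,0],0],[1,[0,-0.03,0],0],[1,[0,0,0],0]]' >/dev/null;  python3 st.py 0.523 0.126 0.15
```

```text
t 29.8 pos [0.4862 0.3546 0.0639] zdir deg 0.18 ydown [ 0.023 -0.012 -1.   ] q [ 0.64  0.49 -0.24  0.83 -0.02  2.21] w 0.0505 F [ 0.6  0.  -2.3]
t 30.13 pos [0.4808 0.3535 0.1645] zdir deg 0.17 ydown [ 0.015 -0.018 -1.   ] q [ 0.65  0.41 -0.08  1.07 -0.02  2.21] w 0.0506 F [ 1.3  0.9 -1.6]
tool shift [0.2273 0.0193 0.0413]
```

```bash
python3 -m inch '[[1,[0.022,0,0.004],0],[1,[0.033,0,0.006],0],[1,[0.033,0,0.006],0],[1,[0.033,0,0.006],0],[1,[0.033,0,0.006],0]]'>/dev/null;python3 -m inch '[[1,[0.033,0,0.006],0],[1,[0.025,0,0.003],0],[1,[0.01,0,0],0],[1,[0,0,0],0]]'>/dev/null; python3 st.py 0.523 0.126 0.07
python3 - <<'E'
from h import *
strips("top",[(90,120,4.2)],"f1.png",w=800,h=440)
E
```

```text
t 30.88 pos [0.5196 0.1255 0.1651] zdir deg 0.51 ydown [ 0.016 -0.016 -1.   ] q [ 0.25  0.3  -0.25  1.   -0.02  1.81] w 0.0506 F [-0.   0.5 -1.7]
tool shift [-0.002   0.0951  0.0019]
```

View pics/f1.png

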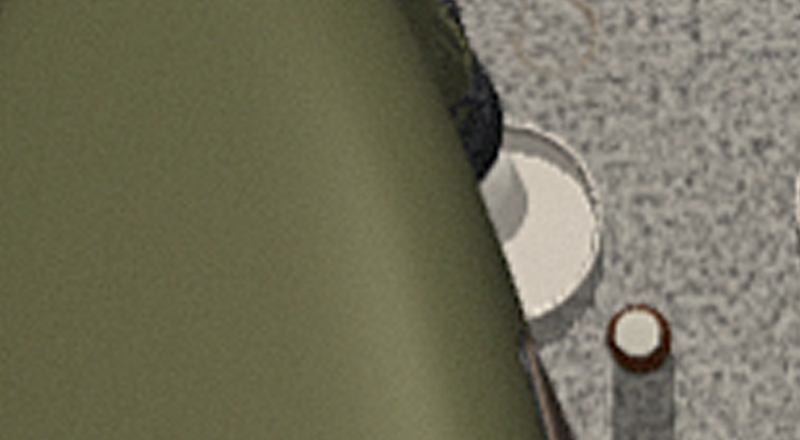

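The 120 hangs upright over the widest dish, and the 75 stands on the bench with its cap at (638,332). Lowering now.

```bash
python3 - <<'E'
from h import *
d=r.get_image("top")
print(world(d,(90+527/4.2,120+205/4.2),.102).round(4),"75:",world(d,(90+638/4.2,120+332/4.2),.075).round(4))
E
python3 -m inch '[[1,[-0.003,0.035,0.001],0],[1,[0,0.041,0],0],[1,[0,0,0],0]]'>/dev/null; python3 st.py 0.521 0.128 0.067
```

```text
[0.5185 0.1004 0.102 ] 75: [0.4468 0.0397 0.075 ]
t 31.23 pos [0.5252 0.1352 0.0898] zdir deg 0.9 ydown [ 0.025 -0.009 -1.   ] q [ 0.26  0.37 -0.37  0.81 -0.02  1.82] w 0.0505 F [-1.8 -0.3 -4. ]
tool shift [ 0.0069  0.0228 -0.0049]
```

```bash
python3 -m inch '[[1,[0.011,0.006,-0.005],0],[1,[0,0.008,0],0],[1,[0,0.003,0],0]]'>/dev/null; python3 st.py 0.521 0.124 0.064;python3 -m inch '[[1,[0.001,0.006,-0.001],0],[1,[0,0.003,0],0]]'>/dev/null; python3 st.py 0.521 0.124 0.064
```

```text
t 31.48 pos [0.5207 0.129  0.073 ] zdir deg 1.28 ydown [ 0.024 -0.007 -1.   ] q [ 0.25  0.38 -0.4   0.76 -0.01  1.8 ] w 0.0508 F [ 0.2  0.6 -2.5]
tool shift [ 0.0049  0.009  -0.    ]
t 31.65 pos [0.5213 0.1303 0.0651] zdir deg 1.41 ydown [ 0.026 -0.005 -1.   ] q [ 0.25  0.39 -0.42  0.74 -0.01  1.8 ] w 0.0506 F [ 0.2  0.2 -1.9]
tool shift [ 0.0063  0.0012 -0.0005]
```

```bash
python3 -m inch '[[1,[0.012,-0.003,0],-1],[1,[0,0,0],0]]'>/dev/null; python3 st.py 0.521 0.124 0.064;python3 -m inch '[[1,[0,0.007,-0.001],0],[1,[0,0.005,0],0]]'>/dev/null; python3 st.py 0.521 0.124 0.064
```

```text
t 31.82 pos [0.5226 0.1199 0.0688] zdir deg 2.58 ydown [ 0.028 -0.004 -1.   ] q [ 0.23  0.38 -0.42  0.74 -0.01  1.76] w 0.0505 F [-0.1 -0.7 -2.4]
tool shift [-0.0042  0.0048 -0.0016]
t 31.98 pos [0.5245 0.1215 0.0607] zdir deg 2.51 ydown [ 0.034 -0.001 -0.999] q [ 0.23  0.39 -0.43  0.72 -0.01  1.76] w 0.0507 F [-17.9  -4.6  56.3]
tool shift [-0.0026 -0.0034 -0.0033]
```

```bash
python3 -m inch '[[1,[0,-0.001,0],0],[0.1,[0,0,0],0],[-1,[0,0,0],0],[-1,[0,0,0],0],[-1,[0,0,0],0]]'>/dev/null;python3 st.py; python3 -m inch '[[-1,[0,-0.03,0],0],[-1,[0,-0.041,0],0],[-1,[0,-0.041,0],0],[-1,[0,-0.01,0],0],[-1,[0,0,0],0]]'>/dev/null; python3 st.py 0.447 0.0395 0.16
```

```text
t 32.4 pos [0.5265 0.1238 0.0634] zdir deg 2.51 ydown [ 0.039  0.002 -0.999] q [ 0.24  0.39 -0.43  0.72 -0.01  1.76] w 0.0841 F [ 0.4 -0.2  0.5]
t 32.82 pos [0.5199 0.1236 0.1866] zdir deg 2.5 ydown [ 0.032  0.001 -0.999] q [ 0.24  0.28 -0.24  1.03 -0.01  1.76] w 0.0854 F [0.5 0.3 0.1]
tool shift [ 0.0808  0.0242 -0.0773]
```

Now the 75 on the bench, at (0.447, 0.0395).

```bash
python3 -m inch '[[-1,[0.03,0,-0.03],1],[-1,[0.032,0,-0.032],1],[-1,[0.016,0.02,-0.018],0],[-1,[0,0.03,0],0],[-1,[0,0,0],0]]'>/dev/null;python3 st.py 0.447 0.0395 0.022
```

```text
t 33.23 pos [0.4451 0.0423 0.1309] zdir deg 0.53 ydown [ 0.04   0.002 -0.999] q [ 0.1   0.17 -0.54  0.82 -0.    1.66] w 0.0855 F [ 0.2 -0.2  0. ]
tool shift [ 0.003   0.1089 -0.0025]
```

```bash
python3 -m inch '[[-1,[0.003,0.04,-0.003],0],[-1,[0.001,0.035,-0.003],0],[-1,[0,0,0],0]]'>/dev/null;python3 st.py 0.447 0.0395 0.022
```

```text
t 33.48 pos [0.4436 0.0387 0.0582] zdir deg 0.49 ydown [ 0.042  0.002 -0.999] q [ 0.09  0.25 -0.66  0.62 -0.    1.65] w 0.0852 F [-0.5 -0.2  0.5]
tool shift [-0.0007  0.0363  0.0019]
```

```bash
python3 -m inch '[[-1,[-0.001,0.028,0.001],0],[-1,[0,0.009,0],0],[-1,[0,0,0],0]]'>/dev/null;python3 st.py 0.447 0.0395 0.022; python3 -m inch '[[0,[0,0,0],0],[1,[0,0,0],0],[1,[0,0,0],0],[1,[0,0,0],0],[1,[0,0,0],0]]' 40 >/dev/null; python3 -m inch '[[1,[0,0,0],0],[1,[0,0,0],0]]'>/dev/null; python3 st.py; python3 -m inch '[[1,[0,-0.03,0],0],[1,[0,-0.041,0],0],[1,[0,-0.041,0],0],[1,[0,0,0],0]]' >/dev/null;  python3 st.py 0.481 0.3535 0.12
```

```text
t 33.73 pos [0.4484 0.0408 0.0221] zdir deg 0.56 ydown [ 0.042  0.003 -0.999] q [ 0.09  0.31 -0.7   0.52 -0.    1.65] w 0.0857 F [0.3 0.1 0. ]
tool shift [ 0.0013  0.     -0.0014]
t 34.32 pos [0.4543 0.042  0.0294] zdir deg 0.63 ydown [ 0.052  0.004 -0.999] q [ 0.09  0.31 -0.68  0.53 -0.    1.65] w 0.0382 F [-0.2 -0.  -1.1]
t 34.65 pos [0.4453 0.0412 0.1432] zdir deg 0.61 ydown [ 0.044  0.003 -0.999] q [ 0.09  0.16 -0.52  0.85 -0.    1.65] w 0.0383 F [1.8 0.7 0.1]
tool shift [-0.3118  0.0257  0.038 ]
```

```bash
python3 -m inch '[[1,[-0.03,-0.005,0.003],0],[1,[-0.041,0,0.005],0],[1,[-0.041,0,0.005],0],[1,[-0.041,0,0.005],0],[1,[-0.041,0,0.005],0]]'>/dev/null;python3 -m inch '[[1,[-0.041,0,0.005],0],[1,[-0.041,0,0.003],0],[1,[-0.03,0,0],0],[1,[0,0,0],0]]'>/dev/null; python3 st.py 0.481 0.3535 0.12
python3 - <<'E'
from h import *
strips("top",[(90,120,4.2)],"g1.png",w=800,h=440)
E
```

```text
t 35.4 pos [0.4781 0.3565 0.1535] zdir deg -0.01 ydown [ 0.055  0.006 -0.998] q [ 0.66  0.39 -0.16  0.98 -0.03  2.23] w 0.0383 F [ 1.   0.6 -0.6]
tool shift [0.0032 0.0336 0.001 ]
```

View pics/g1.png

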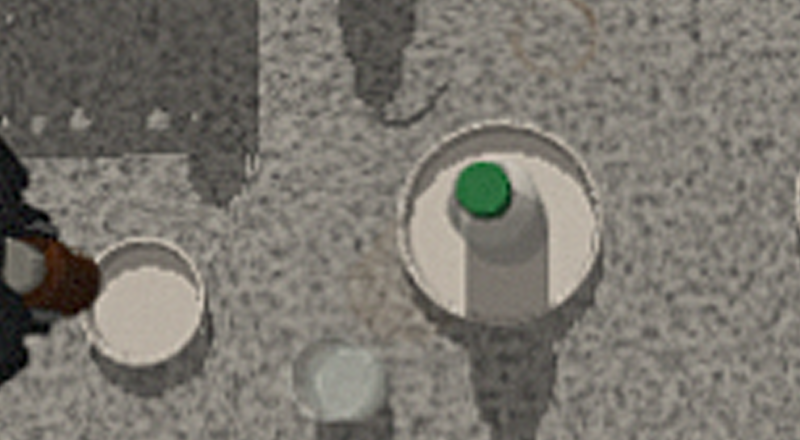

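The 75 is held with its base centre at about (66,286), and the smallest dish is empty at (146,302). The 120 is upright in the widest dish with its cap at (484,188).

```bash
python3 - <<'E'
from h import *
d=r.get_image("top")
for u,v,z in((66,286,.124),(484,188,.124),(502,224,.016),(146,302,.016)):print(world(d,(90+u/4.2,120+v/4.2),z).round(4))
E
python3 -m inch '[[1,[0.002,0.035,-0.001],0],[1,[0,0.041,-0.002],0],[1,[0,0.01,0],0],[1,[0,0,0],0]]'>/dev/null; python3 st.py 0.479 0.353 0.033
```

```text
[0.4767 0.3571 0.124 ]
[0.5246 0.122  0.124 ]
[0.5235 0.1248 0.016 ]
[0.4809 0.3503 0.016 ]
t 35.83 pos [0.48   0.3456 0.0662] zdir deg -0.35 ydown [ 0.057  0.001 -0.998] q [ 0.64  0.45 -0.3   0.77 -0.03  2.22] w 0.0381 F [-0.4 -0.3 -0.3]
tool shift [-0.0073  0.0331 -0.0029]
```

```bash
python3 -m inch '[[1,[-0.008,0.01,0.001],0],[1,[0,0.015,0],0],[1,[0,0,0],0]]'>/dev/null; python3 st.py 0.482 0.352 0.033
```

```text
t 36.08 pos [0.4825 0.3504 0.0409] zdir deg -0.62 ydown [ 0.056 -0.001 -0.998] q [ 0.65  0.49 -0.32  0.72 -0.03  2.23] w 0.0382 F [-1.4 -0.1 -0.9]
tool shift [-0.0016  0.0078 -0.0009]
```

```bash
python3 -m inch '[[1,[-0.002,0.007,-0.001],0],[1,[0,0.002,0],0]]'>/dev/null; python3 st.py 0.482 0.352 0.033;python3 -m inch '[[1,[-0.001,0.005,-0.001],0],[1,[0,0.001,0],0]]'>/dev/null; python3 st.py 0.482 0.352 0.033
```

```text
t 36.25 pos [0.4834 0.353  0.0331] zdir deg -0.7 ydown [ 0.058  0.001 -0.998] q [ 0.65  0.5  -0.33  0.7  -0.03  2.23] w 0.0383 F [-0.4 -0.3 -0.5]
tool shift [ 0.001   0.     -0.0014]
t 36.42 pos [0.4854 0.3548 0.0319] zdir deg -0.75 ydown [ 0.064  0.002 -0.998] q [ 0.65  0.5  -0.33  0.69 -0.04  2.23] w 0.0382 F [-0.8  0.6 -0.2]
tool shift [ 0.0028 -0.0013 -0.0033]
```

```bash
python3 -m inch '[[1,[0.002,0.004,-0.004],0],[1,[0,0.002,0],0]]'>/dev/null; python3 st.py;python3 -m inch '[[0.2,[0,0,0],0],[-1,[0,0,0],0],[-1,[0,0,0],0],[-1,[0,0,0],0]]'>/dev/null;python3 st.py; python3 -m inch '[[-1,[0,-0.03,0],0],[-1,[0,-0.041,0],0],[-1,[0,-0.041,0],0],[-1,[0,-0.041,0],0],[-1,[0,0,0],0]]'>/dev/null; python3 st.py
python3 -m inch '[[-1,[0.03,0,-0.01],0],[-1,[0.041,0,0],0],[-1,[0.041,0,0],0],[-1,[0.041,0,0],0],[-1,[0.041,0,0],0]]'>/dev/null;python3 -m inch '[[-1,[0.041,0,0],0],[-1,[0.041,0,0],0],[-1,[0.03,0,0],0],[-1,[0,0,0],0]]'>/dev/null; python3 st.py 0.522 -0.102 0.18
python3 - <<'E'
from h import *
strips("top",[(100,148,4.5),(270,148,4.5)],"h1.png")
E
```

```text
t 36.58 pos [0.4866 0.356  0.0317] zdir deg -0.79 ydown [ 0.075  0.009 -0.997] q [ 0.65  0.5  -0.34  0.67 -0.04  2.23] w 0.0379 F [-2.3 -1.   2.4]
t 36.92 pos [0.4881 0.3578 0.0343] zdir deg -0.79 ydown [ 0.08   0.013 -0.997] q [ 0.65  0.49 -0.34  0.67 -0.04  2.24] w 0.0728 F [ 0.1  0.3 -0.6]
t 37.33 pos [0.4728 0.3538 0.1876] zdir deg -0.77 ydown [ 0.07   0.006 -0.998] q [ 0.66  0.35 -0.13  1.04 -0.04  2.25] w 0.0854 F [0.9 0.7 0.2]
t 38.08 pos [0.4634 0.0442 0.1849] zdir deg -0.29 ydown [ 0.083  0.014 -0.996] q [ 0.09  0.12 -0.44  0.92  0.01  1.67] w 0.0853 F [-0.4  0.7  0.7]
tool shift [0.146  0.0078 0.0587]
```

View pics/h1.png

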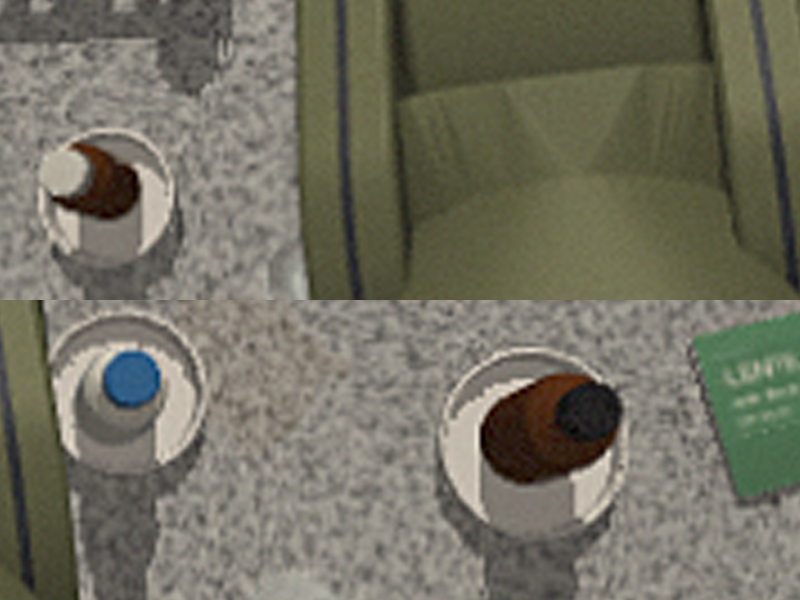

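The 75 is upright in the smallest dish, cap at (68,175). The 90 sits about 9 mm off centre, and there is time to mend that.

```bash
python3 - <<'E'
from h import *
d=r.get_image("top")
for u,v,x,z in((68,175,100,.079),(132,79,270,.094),(588,112,270,.109)):print(world(d,(x+u/4.5,148+v/4.5),z).round(4))
E
python3 -m inch '[[-1,[0.035,0,0.01],0],[-1,[0,-0.041,0],0],[-1,[0,0.041,0],0],[-1,[0,-0.041,0],0],[-1,[0,0.041,0],0]]'>/dev/null;python3 -m inch '[[-1,[0.041,0,0.02],0],[-1,[0.041,0,0.02],0],[-1,[0.03,0,0.02],0],[-1,[0,0,0],0]]'>/dev/null; python3 st.py 0.522 -0.102 0.13
```

```text
[0.4856 0.3521 0.079 ]
[ 0.5222 -0.1018  0.094 ]
[ 0.495  -0.3437  0.109 ]
t 38.93 pos [ 0.5024 -0.0871  0.171 ] zdir deg 1.43 ydown [-0.002  0.026 -1.   ] q [-0.19  0.27 -0.28  1.02  0.03  1.36] w 0.0853 F [ 0.4 -0.4  0.1]
tool shift [0.0165 0.0405 0.0193]
```

```bash
python3 -m inch '[[-1,[0.014,0.01,0.014],1.4],[-1,[0,0.041,0],0],[-1,[0,0,0],0]]'>/dev/null;python3 st.py 0.522 -0.102 0.028
```

```text
t 39.18 pos [ 0.5189 -0.0964  0.1169] zdir deg 0.13 ydown [-0.002  0.028 -1.   ] q [-0.2   0.35 -0.33  0.9   0.03  1.37] w 0.0852 F [-2.6  0.7 -2.1]
tool shift [0.0081 0.0887 0.0032]
```

```bash
python3 -m inch '[[-1,[0.008,0.041,0.001],0],[-1,[0.001,0.038,0],0],[-1,[0,0,0],0]]'>/dev/null;python3 st.py 0.522 -0.102 0.028
```

```text
t 39.43 pos [ 0.526  -0.0987  0.0464] zdir deg 0.49 ydown [ 0.004  0.028 -1.   ] q [-0.2   0.42 -0.42  0.73  0.03  1.36] w 0.0856 F [-0.7  0.5 -0.4]
tool shift [ 0.0038  0.0183 -0.0041]
```

```bash
python3 -m inch '[[-1,[0.004,0.02,-0.005],0],[-1,[0,0,0],0]]'>/dev/null;python3 st.py 0.522 -0.102 0.028; python3 -m inch '[[0.2,[0,0,0],0],[1,[0,0,0],0],[1,[0,0,0],0],[1,[0,0,0],0],[1,[0,0,0],0]]' 30 >/dev/null; python3 -m inch '[[1,[0,0,0],0],[1,[0,0,0],0]]'>/dev/null; python3 st.py;python3 -m inch '[[1,[0,-0.008,0],0],[1,[0,0,0],0]]' >/dev/null;  python3 st.py
```

```text
t 39.6 pos [ 0.5231 -0.0996  0.0283] zdir deg 0.73 ydown [ 0.005  0.029 -1.   ] q [-0.21  0.44 -0.45  0.68  0.03  1.35] w 0.0854 F [-1.5 -0.3 -0.6]
tool shift [ 0.0024  0.0002 -0.0012]
t 40.18 pos [ 0.5324 -0.0981  0.0402] zdir deg 0.95 ydown [ 0.022  0.026 -0.999] q [-0.2   0.43 -0.43  0.7   0.03  1.35] w 0.0451 F [-0.6 -0.4 -1.7]
t 40.35 pos [ 0.5323 -0.0984  0.049 ] zdir deg 0.94 ydown [ 0.022  0.026 -0.999] q [-0.2   0.42 -0.42  0.72  0.03  1.35] w 0.0452 F [ 0.1 -0.5 -1.1]
```

```bash
python3 -m inch '[[1,[0.008,0,-0.001],0],[1,[0,0,0],0]]'>/dev/null;python3 st.py; python3 -m inch '[[1,[0,0.008,-0.001],0],[1,[0,0.002,0],0]]' >/dev/null;  python3 st.py 0.531 -0.105 0.04
```

```text
t 40.52 pos [ 0.5315 -0.1071  0.0492] zdir deg 0.97 ydown [ 0.022  0.026 -0.999] q [-0.22  0.42 -0.42  0.72  0.03  1.34] w 0.045 F [ 0.2 -0.4 -0.5]
t 40.68 pos [ 0.531  -0.1077  0.0389] zdir deg 0.9 ydown [ 0.024  0.026 -0.999] q [-0.22  0.43 -0.43  0.69  0.03  1.34] w 0.045 F [-1.1  0.  -2.3]
tool shift [-0.0027 -0.001   0.0001]
```

```bash
python3 -m inch '[[1,[-0.002,0.004,-0.001],0],[1,[0,0.002,0],0]]' >/dev/null;  python3 st.py;python3 -m inch '[[0.1,[0,0,0],0],[-1,[0,0,0],0],[-1,[0,0,0],0],[-1,[0,0,0],0]]'>/dev/null;python3 st.py; python3 -m inch '[[-1,[0,-0.03,0],0],[-1,[0,-0.041,0],0],[-1,[0,-0.041,0],0],[-1,[0,-0.041,0],0],[-1,[0,0,0],0]]'>/dev/null; python3 st.py
python3 -m inch '[[-1,[0,0,-0.035],0],[-1,[0,0,-0.041],0],[-1,[0,0,-0.041],0],[-1,[0,0,-0.041],0],[-1,[0,0,-0.03],0]]'>/dev/null; python3 st.py
python3 - <<'E'
from h import *
d=strips("top",[(100,148,4.5),(270,148,4.5)],"i1.png")
E
```

```text
t 40.85 pos [ 0.5317 -0.1069  0.0356] zdir deg 0.82 ydown [ 0.027  0.023 -0.999] q [-0.22  0.43 -0.44  0.68  0.03  1.34] w 0.0447 F [-10.6   2.9  34.9]
t 41.18 pos [ 0.5313 -0.1064  0.0359] zdir deg 0.82 ydown [ 0.028  0.023 -0.999] q [-0.21  0.43 -0.44  0.68  0.03  1.34] w 0.079 F [-0.1 -0.3 -0.6]
t 41.6 pos [ 0.5229 -0.1087  0.1883] zdir deg 0.86 ydown [ 0.013  0.027 -1.   ] q [-0.22  0.29 -0.21  1.06  0.03  1.33] w 0.0855 F [2.1 0.1 0.3]
t 42.02 pos [ 0.3402 -0.1127  0.1839] zdir deg 1.14 ydown [ 0.026  0.024 -0.999] q [-0.35 -0.01 -0.59  0.98  0.03  1.2 ] w 0.0856 F [-0.1 -0.3  0.9]
```

View pics/i1.png

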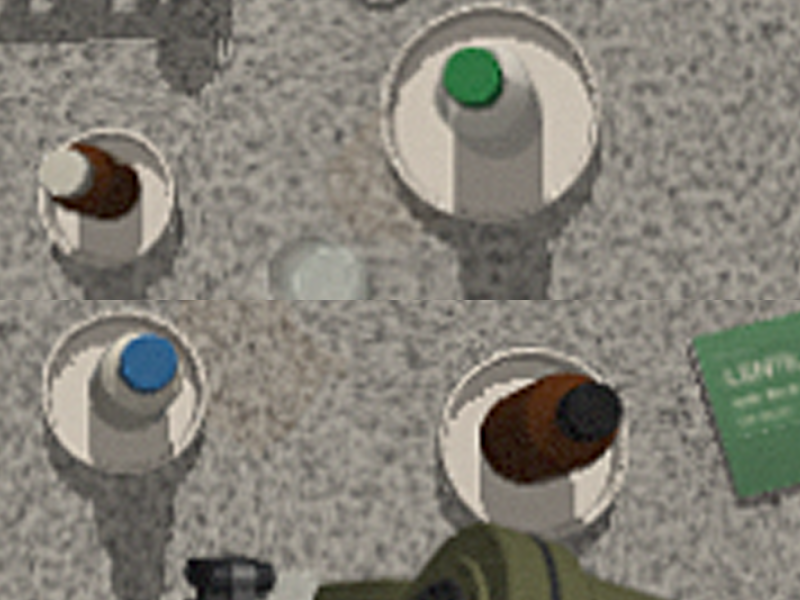

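All four stand upright in the right dishes, with the blue cap now at (149,62). The beaker hasn't moved, and the arm is clear at z = 0.18.

```bash
python3 - <<'E'
from h import *
d=r.get_image("top")
for u,v,x,z in((149,62,270,.094),(473,76,100,.124)):print(world(d,(x+u/4.5,148+v/4.5),z).round(4))
print(r.sign_off(), r.state()["t"])
E
```

```text
[ 0.5312 -0.1115  0.094 ]
[0.5243 0.1223 0.124 ]
the job is handed in; nothing more can be done
the job is handed in; nothing more can be done
```

I swapped both pairs: the 120 and 75, and the 105 and 90, parking one bottle of each pair on the bench meanwhile. I then re-centred the 90, which had first landed about 10 mm off. The job was handed in at about 42 s of the 134 s allowed.

The last top picture shows all four bottles upright in the right dishes:

| Bottle | Dish | Measured offset from the middle |
|---|---|---|
| 120 | widest | about 3–4 mm |
| 105 | third | about 5–7 mm |
| 90 | second | about 3 mm |
| 75 | smallest | about 5 mm |

- **Offsets:** they come from the cap positions and are good to about 2 mm.
- **Bystanders:** the beaker was unmoved in the last picture. In that picture the arm hid most of the flask, which was last seen in place before the second swap. The arm then passed only above it, at z ≈ 0.18.
- **Forces:** the highest wrist force I read was about 60 N, when setting the 120 down. It was 38 N or less at every other reading. I only read it after each move, so a brief peak could have gone unseen.
- **Tilt:** the tool tilted by up to about 6° as the row moves drifted. I reduced it with quick up-and-down moves in free air.

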